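# Put the drill sharpener's kit away

### The arm

A 6-joint arm with a two-finger parallel gripper is mounted at the origin on the work surface. World frame = base frame: x ahead of the robot, y to its left, z up, the work surface at z = 0. Lengths are in mm, angles in rad, forces in N, time in s.
With the tool pointing down it reaches from about 350 to 1000 mm from the base axis. Payload 7.1 kg.
Tool frame: the origin (TCP) lies between the finger pads; the fingertips stand 14 mm ahead of it and the grasp point (between the pads) lies 5 mm behind it; z points along the fingers, y is the line along which they close (so a half turn about z gives the same grasp; the last joint's range is limited). The gripper opens to 85 mm and grips with 20 to 120 N. Pads are 22 mm wide; open, the fingers measure 114 mm over their backs; the gripper's body (76 mm by 85 mm) begins 54 mm behind the grasp point. The pads swing forward as they close: fully open they stand 13 mm farther back than shut.
Start: joints at [-1.175, 0.423, 1.63, -0, 1.089, -0.019], TCP at [251.895, -571.974, 245.319] pointing down, gripper open.
Joint ranges: [-3, 3], [-0.9, 2.11], [0.09, 2.58], [-1.31, 4.45], [0.11, 2.69], [-2.54, 2.54]. Speed limits (rad/s): [2.39, 2.39, 3.01, 3.14, 3.14, 3.14].

### API

Orientations are given as a rotation vector (axis times angle).
In Python, from rig import ctrl, fingers, telemetry, cams gives the robot as it stands. Calls block until the motion is done:
- ctrl.move_pose(position, orientation): joint-space move of the TCP to a pose.
- ctrl.move_l(position, velocity=150, orientation=None, contact_N=None): straight line of the TCP; orientation=None keeps the orientation; velocity is the mean speed in mm/s. With contact_N (N) it stops when the force on the tool has changed by that much, and returns True; else False.
- ctrl.goto_joints(angles): joint-space move.
- fingers.open_gripper() and fingers.grab(strength=None): open the fingers fully, or close them until they stop; strength is the grip in N (None keeps the last).
- ctrl.pause(seconds).
- ctrl.inverse_kinematics(position, orientation): joint angles nearest the present ones, or None.
- telemetry.sense(): the state.
- cams.snapshot(name): name is "side" or "top"; returns a dict with "pixels" (480x640x3 uint8, blue, green, red), "vertical_fov" (degrees; the focal length in pixels is half the picture's height over the tangent of half this angle, whatever the lens; pixels are square), "cx", "cy" (the principal point, pixels), "dist_coeffs" ([k1, k2, p1, p2, k3] as OpenCV has them; the pictures are not rectified), "pose" (4x4, takes a point from camera to world coordinates). Camera axes: x right, y up, looking along -z (the intrinsics and any distortion apply to the point x, -y, -z); pixel columns grow to the right and rows downward; lengths in mm; the calibration is good to about 2 mm. A picture is of the moment at which its call begins. There is no depth.
A pose or a line that the arm cannot do raises ctrl.Unreachable and nothing moves.
- ctrl.hand_in(): hands the job in; it is judged then, once.
The state is a dict: "clock": time; "q": joint angles; "joint_velocities": joint speeds; "tau": joint torques, N m; "eef_pos": TCP position; "tcp_rot": TCP orientation; "force": force on the tool from outside, world axes, zero at the start; "torque": the same for the moment, N m; "gripper_width": finger opening in mm; "finger_force": force on a finger pad.
Only numpy, scipy, OpenCV 4.12 (cv2) and the standard library are available. Lean on these libraries where they do the work, as an engineer would, in place of code of your own. Each camera call takes 0.05 s, during which the arm holds its last target. There are 200 camera calls.

### The job

Put the drill sharpener's kit away: slide the aluminium gauge plate, which is lying across the black kit tray, fully home into the orange sleeve, then seat every blue jaw block flat in a pocket of its own in the tray, steel nose in the slot. Stack all the small brown cartons in one square, flush column on the yellow rectangle of the wooden block, right way up with their lids on top (which end faces where does not matter), and do not knock over the mug.

Things in the scene. Friction and masses are not known exactly. Their poses are not given: they have to be found in the camera images.
- tray: Fixed black kit tray, 110 x 204 mm, flat top 18 mm above the bench, with three T-shaped pockets 12 mm deep (their floors are 6 mm above the bench and lighter grey). Origin on the bench under the middle pocket's main part; x is the way the noses of the pockets point, y along the row of pockets. The tray reaches from -50 to +60 mm in x and +-102 mm in y.
- sleeve: Fixed orange flat sleeve with a clear roof, open at one end, outside 74 x 52 x 20 mm high. Origin on the bench at the middle of the mouth; x points into the sleeve (the way the plate slides in), z up. Inside 44 mm wide, 14 mm high (from 3 to 17 mm above the bench), 70 mm deep to a solid end wall. Two short side lips flare outward 9 mm in front of the mouth.
- sleeve_home (a point): Where the gauge plate's origin lies when it is fully home in the sleeve: on the sleeve floor, 12 mm inside the mouth, 3 mm above the bench.
- gauge: Loose aluminium gauge plate, 116 (x) x 40 (y) x 10 (z) mm, 0.12 kg, black dots near both ends; at the start it lies flat on the tray's top, over the pockets. Origin at the centre of its underside, x along its length. Either end may go into the sleeve first. Fully home, 46 mm of it sticks out of the mouth.
- base: Fixed dark wooden stacking block, 100 (x) x 80 (y) x 14 mm high, with a yellow 70 x 50 mm rectangle in the middle of its top showing where the cartons go. Origin on the bench under its centre, x along its long side.
- stack (a point): Centre of the yellow rectangle on top of the stacking block, 14 mm above the bench.
- pocket1 (a point): The first pocket, at the tray's -y end: centre of the floor of its main part, 66 mm from the next one; where a seated jaw block's origin lies. Main part 60 (tray x) x 40 (tray y) mm, then a nose slot 14 mm long and 20 mm wide on its +x side, all with upright walls 12 mm high.
- pocket2 (a point): The middle pocket: centre of the floor of its main part, 66 mm from the next one; where a seated jaw block's origin lies. Main part 60 (tray x) x 40 (tray y) mm, then a nose slot 14 mm long and 20 mm wide on its +x side, all with upright walls 12 mm high.
- pocket3 (a point): The pocket at the tray's +y end: centre of the floor of its main part, 66 mm from the next one; where a seated jaw block's origin lies. Main part 60 (tray x) x 40 (tray y) mm, then a nose slot 14 mm long and 20 mm wide on its +x side, all with upright walls 12 mm high.
- jaw1: Loose jaw block, blue, 56 (x) x 36 (y) x 28 (z) mm, with a bare steel nose 14 mm long and 16 mm wide, full height, in the middle of its +x face; about 0.12 to 0.21 kg. Origin at the centre of the underside of the blue part; x points to the nose. All jaw blocks are alike and go into any pocket, nose in the slot, about 2 mm of play all round; seated, it stands 16 mm proud of the tray. May be absent.
- jaw2: Loose jaw block, blue, 56 (x) x 36 (y) x 28 (z) mm, with a bare steel nose 14 mm long and 16 mm wide, full height, in the middle of its +x face; about 0.12 to 0.21 kg. Origin at the centre of the underside of the blue part; x points to the nose. All jaw blocks are alike and go into any pocket, nose in the slot, about 2 mm of play all round; seated, it stands 16 mm proud of the tray. May be absent.
- jaw3: Loose jaw block, blue, 56 (x) x 36 (y) x 28 (z) mm, with a bare steel nose 14 mm long and 16 mm wide, full height, in the middle of its +x face; about 0.12 to 0.21 kg. Origin at the centre of the underside of the blue part; x points to the nose. All jaw blocks are alike and go into any pocket, nose in the slot, about 2 mm of play all round; seated, it stands 16 mm proud of the tray. May be absent.
- carton1: Loose closed carton, brown with a pale strip of paper on top and a green label on one end, 70 (x) x 50 (y) x 32 (z) mm, about 0.11 to 0.2 kg. Origin at the centre of its underside, x along its long side. All cartons are alike. May be absent.
- carton2: Loose closed carton, brown with a pale strip of paper on top and a green label on one end, 70 (x) x 50 (y) x 32 (z) mm, about 0.11 to 0.2 kg. Origin at the centre of its underside, x along its long side. All cartons are alike. May be absent.
- carton3: Loose closed carton, brown with a pale strip of paper on top and a green label on one end, 70 (x) x 50 (y) x 32 (z) mm, about 0.11 to 0.2 kg. Origin at the centre of its underside, x along its long side. All cartons are alike. May be absent.
- mug: Loose blue mug, 76 mm across, 85 mm high, beyond the jaw blocks; a bystander. Origin at the centre of its underside, z up.
Not all that is in view belongs to the job. Leave any red look-alike of the carton1 alone. Leave any turquoise look-alike of the jaw1 alone.

How it is judged (in metres and radians):
On the way, in this order (a step that is already met when the one before it is completed fails the run):
1. the gauge plate is fully home in the sleeve (distance between gauge and sleeve_home below 0.006 m and angle between gauge's own z axis and vertical below 0.06 rad and angle between the x axis of gauge and the x axis of sleeve, either way round below 0.1 rad and linear speed of gauge below 0.02 m/s), for 0.2 s.
2. every jaw block present is seated in a pocket (((horizontal distance between jaw1 and pocket1 below 0.004 m and z of jaw1 in the frame of pocket1 below 0.002 m) or (horizontal distance between jaw1 and pocket2 below 0.004 m and z of jaw1 in the frame of pocket2 below 0.002 m) or (horizontal distance between jaw1 and pocket3 below 0.004 m and z of jaw1 in the frame of pocket3 below 0.002 m)) and angle between each of jaw1, jaw2, jaw3's own z axis and vertical below 0.04 rad and angle between the x axis of each of jaw1, jaw2, jaw3 and the x axis of tray, either way round below 0.12 rad and linear speed of each of jaw1, jaw2, jaw3 below 0.02 m/s and ((horizontal distance between jaw2 and pocket1 below 0.004 m and z of jaw2 in the frame of pocket1 below 0.002 m) or (horizontal distance between jaw2 and pocket2 below 0.004 m and z of jaw2 in the frame of pocket2 below 0.002 m) or (horizontal distance between jaw2 and pocket3 below 0.004 m and z of jaw2 in the frame of pocket3 below 0.002 m)) and ((horizontal distance between jaw3 and pocket1 below 0.004 m and z of jaw3 in the frame of pocket1 below 0.002 m) or (horizontal distance between jaw3 and pocket2 below 0.004 m and z of jaw3 in the frame of pocket2 below 0.002 m) or (horizontal distance between jaw3 and pocket3 below 0.004 m and z of jaw3 in the frame of pocket3 below 0.002 m))), for 0.2 s.
At the end, for the whole second after the job is handed in: Plate flat in the sleeve, within 6 mm of home; each jaw block in a pocket, within 4 mm of its centre and 2 mm of its floor, level and square; cartons in one column, each within 8 mm of the yellow centre seen from above, level, square to the block within 0.12 rad; all at rest (all of step 1 and all of step 2 and horizontal distance between each of carton1, carton2, carton3 and stack below 0.008 m and angle between each of carton1, carton2, carton3's own z axis and vertical below 0.05 rad and height (world z) of each of carton1, carton2, carton3 above 0.011 m and angle between the x axis of each of carton1, carton2, carton3 and the x axis of base, either way round below 0.12 rad and linear speed of each of carton1, carton2, carton3 below 0.02 m/s); the robot touches nothing.
It fails at once if the mug is knocked over (angle between mug's own z axis and vertical above 0.6 rad).
Of jaw1, jaw2, jaw3 only 2 to 3 are there at a start; the rules pass over those that are not, and their reading is None.
Of carton1, carton2, carton3 only 2 to 3 are there at a start; the rules pass over those that are not, and their reading is None.
At some moment in a run one of jaw1, jaw2, jaw3 may be knocked a few centimetres aside while the robot is not near it.
Once in a run the grip may slacken for a moment while it holds something.
It also fails if it takes over 210 s, if anything falls off the work surface, if the arm or the gripper's body presses on something with over 40 N, if the wrist force passes 120 N, or if a joint passes its speed limit or range.

## Working session

There is one attempt and no reset: what is moved stays moved. The work goes in short steps, each a Python script; the robot and the scene stay as the last script left them, time stands still between calls to the robot, and variables do not carry over. Pictures are saved under pics/ and viewed, at most 14 in all, crops included, and the job is handed in when it is done.

```bash
ls; mkdir -p pics; python3 - <<'E'
from rig import ctrl,fingers,telemetry,cams
import cv2,numpy as np
for n in("top","side"):
    s=cams.snapshot(n); cv2.imwrite(f"pics/{n}0.png",s["pixels"])
    print(n,s["vertical_fov"],s["cx"],s["cy"],s["dist_coeffs"],np.round(s["pose"],3).tolist())
t=telemetry.sense();print(t["clock"],t["tcp_rot"],t["gripper_width"])
E
```

```text
pics
top 56.317598742817886 317.1445014665113 238.51869237847012 [-0.03085409  0.          0.          0.          0.        ] [[0.009, 0.998, -0.056, 416.593], [-1.0, 0.008, -0.009, 21.376], [-0.008, 0.056, 0.998, 1109.258], [0.0, 0.0, 0.0, 1.0]]
side 49.27192586976781 316.2259514327385 240.57773948289028 [-0.14732946  0.          0.          0.          0.        ] [[-1.0, 0.024, -0.009, 472.994], [-0.023, -0.73, 0.683, 913.737], [0.01, 0.683, 0.73, 978.956], [0.0, 0.0, 0.0, 1.0]]
0.1 [-3.07290273e+00 -6.46660522e-01  4.14986518e-04] 85.4314209440393
```

View pics/top0.png

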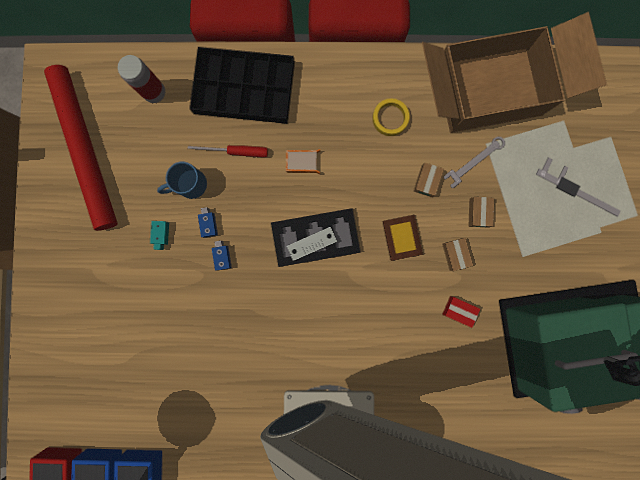

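View pics/side0.png

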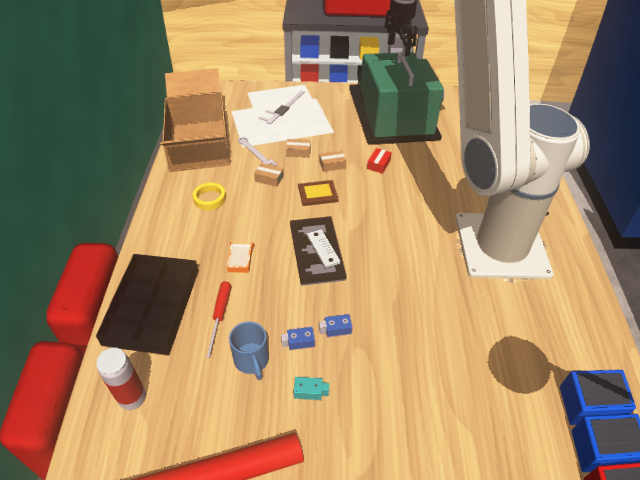

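```bash
python3 - <<'E'
import cv2
for n,src,(x,y,w,h) in (("c1","top0",(190,140,180,135)),("c2","top0",(375,155,133,100+15)),("c3","side0",(215,210,150,140)),("c4","side0",(240,130,160,80))):
    i=cv2.imread(f"pics/{src}.png")[y:y+h,x:x+w]; k=min(800/w,600/h)
    k=int(k*10)/10
    i=cv2.resize(i,None,fx=k,fy=k,interpolation=cv2.INTER_CUBIC);
    for u in range(x//10*10+10,x+w,10): cv2.line(i,(int((u-x+.5)*k),0),(int((u-x+.5)*k),8 if u%50 else 25),(0,255,0),1)
    for v in range(y//10*10+10,y+h,10): cv2.line(i,(0,int((v-y+.5)*k)),(8 if v%50 else 25,int((v-y+.5)*k)),(0,255,0),1)
    print(n,k,i.shape);cv2.imwrite(f"pics/{n}.png",i)
E
```

```text
c1 4.4 (594, 792, 3)
c2 5.2 (598, 692, 3)
c3 4.2 (588, 630, 3)
c4 5.0 (400, 800, 3)
```

View pics/c1.png

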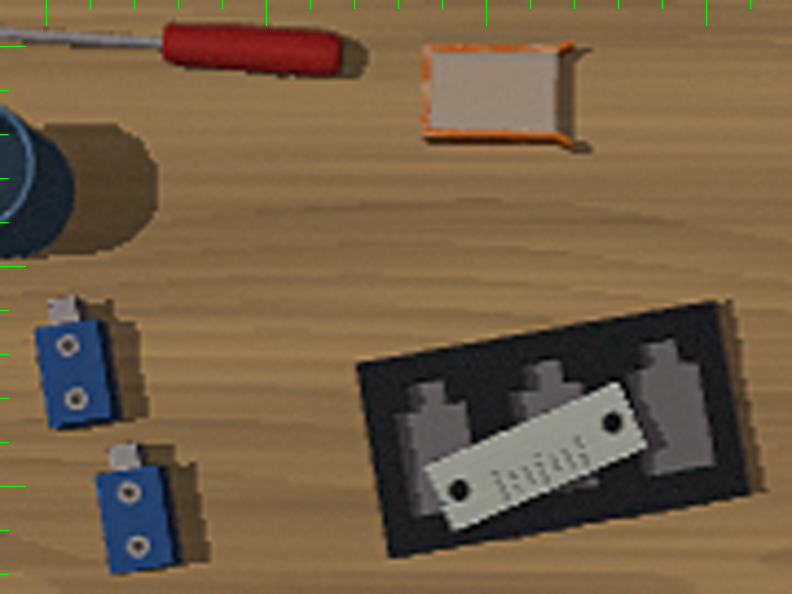

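View pics/c2.png

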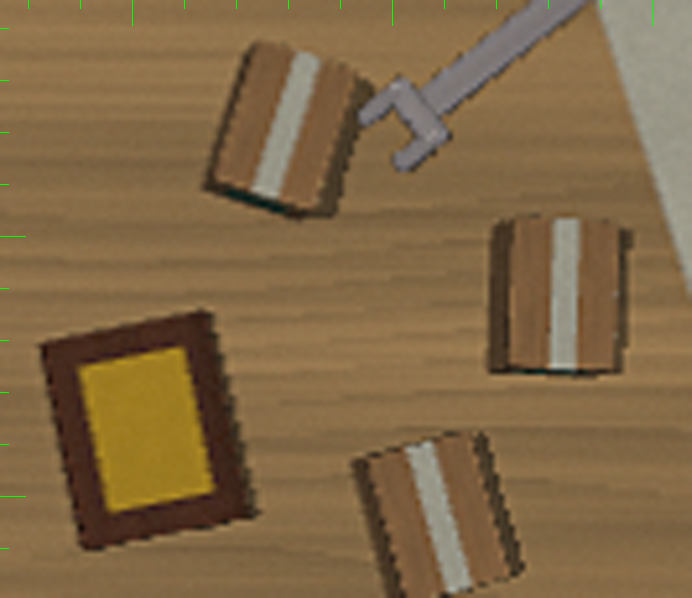

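View pics/c3.png

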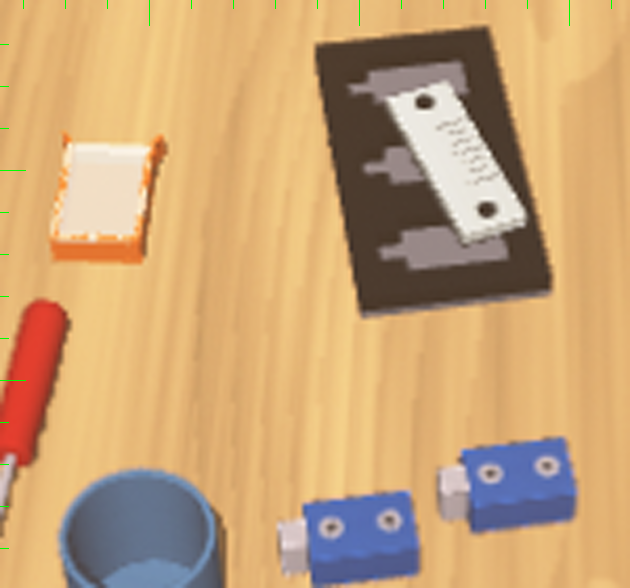

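View pics/c4.png

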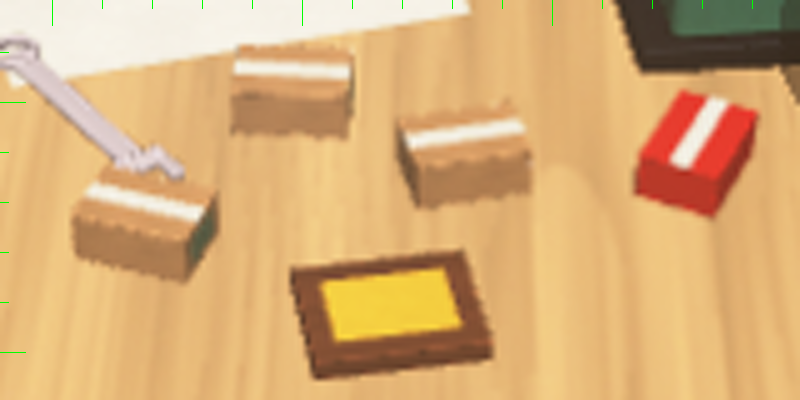

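```bash
cat > vis.py <<'E'
import cv2,numpy as np
from scipy.optimize import minimize,least_squares
from rig import cams
S=4
def snap(): return {n:cams.snapshot(n) for n in("top","side")}
def proj(s,P):
    f=240/np.tan(np.radians(s["vertical_fov"]/2)); T=np.linalg.inv(s["pose"])
    F=np.diag([1.,-1,-1]); R=F@T[:3,:3]; t=F@T[:3,3]
    K=np.array([[f,0,s["cx"]],[0,f,s["cy"]],[0,0,1.]])
    return cv2.projectPoints(np.asarray(P,float),cv2.Rodrigues(R)[0],t,K,np.array(s["dist_coeffs"]))[0][:,0]
def place(M,p):
    c,s=np.cos(p[2]),np.sin(p[2]); M=np.asarray(M,float)
    return np.c_[p[0]+c*M[:,0]-s*M[:,1],p[1]+s*M[:,0]+c*M[:,1],M[:,2]]
def box(x0,x1,y0,y1,z0,z1): return [(x,y,z) for x in(x0,x1) for y in(y0,y1) for z in{z0,z1}]
def unproj(s,uv,z):
    g=least_squares(lambda q:(proj(s,[[q[0],q[1],z]])[0]-uv),[450,0]); return g.x
COL={'blue':lambda h,s,v:(h>105)&(h<125)&(s>120),'yellow':lambda h,s,v:(h>18)&(h<33)&(s>180),
 'black':lambda h,s,v:v<62,'pale':lambda h,s,v:(s<45)&(v>125),'darkbrown':lambda h,s,v:v<90}
def blobs(s,col,roi,amin=60,hull=True,f=None):
    x,y,w,h=roi; im=cv2.resize(s["pixels"][y:y+h,x:x+w],None,fx=S,fy=S,interpolation=cv2.INTER_CUBIC)
    m=(f or COL[col])(*cv2.split(cv2.cvtColor(im,cv2.COLOR_BGR2HSV))).astype(np.uint8)
    out=[]
    for c in cv2.findContours(m,cv2.RETR_EXTERNAL,cv2.CHAIN_APPROX_NONE)[0]:
        if cv2.contourArea(c)/S**2<amin: continue
        k=np.zeros_like(m); cv2.fillPoly(k,[cv2.convexHull(c)],1)
        mo=cv2.moments(c); out.append((k,roi,np.array([mo['m10'],mo['m01']])/mo['m00']/S-.5+[x,y]))
    return out
def fit(M,obs,p0):
    """obs: list of (snapshot,(mask,roi,_)). maximise IoU of the hull's projection"""
    def cost(p):
        e=0
        for s,(k,roi,_) in obs:
            uv=(proj(s,place(M,p))-roi[:2]+.5)*S-.5
            H=cv2.convexHull(uv.astype(np.float32))
            q=np.zeros_like(k); cv2.fillConvexPoly(q,np.round(H*16).astype(np.int32),1,shift=4)
            e+=1-(q&k).sum()/max(1,(q|k).sum())
        return e/len(obs)
    best=None
    for dy in (0,.25,-.25):
        p=np.array(p0,float)+[0,0,dy]
        sim=np.array([p,p+[6,0,0],p+[0,6,0],p+[0,0,.12]])
        r=minimize(cost,p,method='Nelder-Mead',options=dict(initial_simplex=sim,xatol=.02,fatol=1e-4,maxiter=200))
        if best is None or r.fun<best.fun: best=r
    return np.round(best.x,3),round(best.fun,3)
JAW=box(-28,28,-18,18,0,28)
E
cat > loc.py <<'E'
from vis import *
S0=snap(); T,D=S0["top"],S0["side"]
def both(name,M,bt,bs,z,yaw):
    p0=[*unproj(T,bt[2],z),yaw]
    print(name,fit(M,[(T,bt)],p0),fit(M,[(D,bs)],p0) if bs else '',fit(M,[(T,bt),(D,bs)],p0) if bs else '',flush=True)
def match(bt,bsl,z):
    w=unproj(T,bt[2],z); return min(bsl,key=lambda b:np.hypot(*(unproj(D,b[2],z)-w)),default=None)
bs=blobs(D,'blue',(270,310,100,50))
for b in blobs(T,'blue',(190,195,50,85)): both('jaw',JAW,b,match(b,bs,14),14,.2)
bs=blobs(D,'yellow',(290,170,60,40))
for b in blobs(T,'yellow',(375,205,60,60)): both('yellow',box(-35,35,-25,25,14,14),b,match(b,bs,14),14,.2)
for b in blobs(T,'black',(262,200,110,75),300): both('tray',box(-50,60,-102,102,0,18),b,None,18,.2)
bs=blobs(D,'pale',(300,225,45,45),200)
for b in blobs(T,'pale',(285,222,56,42),200): both('gauge',box(-58,58,-20,20,18,28),b,match(b,bs,28),28,1.9)
bs=blobs(D,'pale',(240,135,115,60),20)
for b in blobs(T,'pale',(410,155,25,45),20)+blobs(T,'pale',(468,185,27,50),20)+blobs(T,'pale',(440,230,40,45),20):
    m=match(b,bs,32); both('strip',box(-35,35,-6,6,32,32),b,m,32,0.)
# sleeve corners by hand
c1=np.array([(424,45),(424,140),(558,47),(558,137)])/4.4-.5+[190,140]
c3=np.array([(53,238),(140,242),(67,143),(153,150)])/4.2-.5+[215,210]
Mt=[(74,26,20),(74,-26,20),(0,26,20),(0,-26,20)]   # x to +world y; +y of sleeve = -world x
Mt=[(74,-26,20),(74,26,20),(0,-26,20),(0,26,20)]
for nm,o in(('top',[(T,c1)]),('side',[(D,c3)]),('both',[(T,c1),(D,c3)])):
    r=least_squares(lambda p:np.concatenate([(proj(s,place(Mt,p))-c).ravel() for s,c in o]),[560,40,1.57])
    print('sleeve',nm,np.round(r.x,3),np.round(r.fun,1))
E
python3 loc.py
```

```text
jaw (array([4.29195e+02, 2.65836e+02, 1.37000e-01]), np.float64(0.095)) (array([4.29515e+02, 2.47779e+02, 2.02000e-01]), np.float64(0.364)) (array([4.29164e+02, 2.65417e+02, 1.12000e-01]), np.float64(0.248))
jaw (array([5.09874e+02, 3.00841e+02, 1.51000e-01]), np.float64(0.091)) (array([5.12816e+02, 2.97499e+02, 2.80000e-02]), np.float64(0.293)) (array([5.10228e+02, 3.00991e+02, 1.37000e-01]), np.float64(0.199))
yellow (array([ 4.82785e+02, -1.78068e+02,  1.97000e-01]), np.float64(0.039)) (array([ 4.85007e+02, -1.79602e+02,  2.08000e-01]), np.float64(0.014)) (array([ 4.84245e+02, -1.79360e+02,  2.09000e-01]), np.float64(0.053))
tray (array([4.76027e+02, 3.39330e+01, 1.83000e-01]), np.float64(0.007))  
gauge (array([465.071,  45.104,   1.997]), np.float64(0.017)) (array([474.81 ,  50.949,   2.133]), np.float64(0.507)) (array([465.378,  44.578,   1.992]), np.float64(0.272))
strip (array([ 6.24525e+02, -2.41196e+02, -3.24000e-01]), np.float64(0.05)) (array([ 6.26633e+02, -2.43339e+02, -3.15000e-01]), np.float64(0.137)) (array([ 6.25014e+02, -2.41708e+02, -3.21000e-01]), np.float64(0.113))
strip (array([ 5.46660e+02, -3.69875e+02, -1.30000e-02]), np.float64(0.104)) (array([ 5.48160e+02, -3.70928e+02, -1.10000e-02]), np.float64(0.175)) (array([ 5.47451e+02, -3.70520e+02, -3.40000e-02]), np.float64(0.16))
strip (array([ 4.42221e+02, -3.10926e+02,  2.83000e-01]), np.float64(0.056)) (array([ 4.44713e+02, -3.12626e+02,  2.87000e-01]), np.float64(0.165)) (array([ 4.42831e+02, -3.10944e+02,  2.77000e-01]), np.float64(0.172))
sleeve top [669.717  34.859   1.581] [ 0.2  0.4  0.2 -0.4 -0.2 -0.2 -0.2  0.2]
sleeve side [671.775  35.294   1.572] [-0.6  0.4  0.2 -0.   0.1  0.4  0.3 -0.8]
sleeve both [670.774  35.1     1.577] [ 0.2 -0.2  0.  -0.9 -0.3 -0.6 -0.3 -0.2 -0.   0.4  0.7 -0.1  0.5  0.4
  0.7 -0.9]
```

```bash
cat > rb.py <<'E'
from rig import ctrl,fingers,telemetry,cams
import numpy as np, cv2
from scipy.spatial.transform import Rotation as R
def rv(a): return R.from_matrix(np.array([[np.cos(a),np.sin(a),0],[np.sin(a),-np.cos(a),0],[0,0,-1]]).T).as_rotvec()
def best(p,yaw):
    """tool-down orientation, pads closing across yaw; of the two half turns the one with less wrist turn"""
    c=[(abs(q[5]),a) for a in (yaw,yaw+np.pi) for q in [ctrl.inverse_kinematics(list(p),rv(a))] if q is not None]
    return rv(min(c)[1])
def go(p,o): ctrl.move_pose(list(p),o)
def lin(p,v=150,o=None,c=None): return ctrl.move_l(list(p),velocity=v,orientation=o,contact_N=c)
def st(t=''):
    s=telemetry.sense(); print(t,'clk %.1f'%s['clock'],'tcp',np.round(s['eef_pos'],1),'w %.1f'%s['gripper_width'],'ff %.0f'%np.max(s['finger_force']),'F',np.round(s['force'],1)); return s
E
python3 - <<'E'
from rb import *
g=np.array([465.1,45.1]);ps=1.997
p=g-37*np.array([np.cos(ps),np.sin(ps)])
o=best([*p,150],ps)
go([*p,120],o); lin([*p,34],120); fingers.grab(60); st('grab')
lin([*p,90],120); st('lift')
sl=np.array([670.3,35.]);sy=1.577; d=np.array([np.cos(sy),np.sin(sy)])
c=sl-(58+25)*d; p2=c-37*d
# keep same half turn
a=min((sy,sy+np.pi,sy-np.pi),key=lambda a:(R.from_rotvec(rv(a)).inv()*R.from_rotvec(o)).magnitude())
go([*p2,90],rv(a)); st('pre')
lin([*p2,24],100); st('pre low')
for n in('top','side'): cv2.imwrite(f'pics/{n}1.png',cams.snapshot(n)['pixels'])
t=cv2.imread('pics/top1.png')[140:260,270:430]; s=cv2.imread('pics/side1.png')[160:280,190:350]
cv2.imwrite('pics/pre.png',np.vstack([cv2.resize(i,None,fx=2.5*1,fy=2.5,interpolation=3) for i in(t,s)]))
E
```

```text
grab clk 3.9 tcp [480.7  11.4  34.9] w 38.1 ff 59 F [-0.9 -0.2  9. ]
lift clk 4.5 tcp [480.2  11.4  89.8] w 37.6 ff 60 F [ 1.  -0.5 -0.3]
pre clk 5.3 tcp [669.  -84.3  88.6] w 37.7 ff 63 F [-0.6  0.3 -1.8]
pre low clk 6.2 tcp [671.4 -85.1  24.1] w 37.5 ff 63 F [ 0.5  0.6 -1.1]
```

View pics/pre.png

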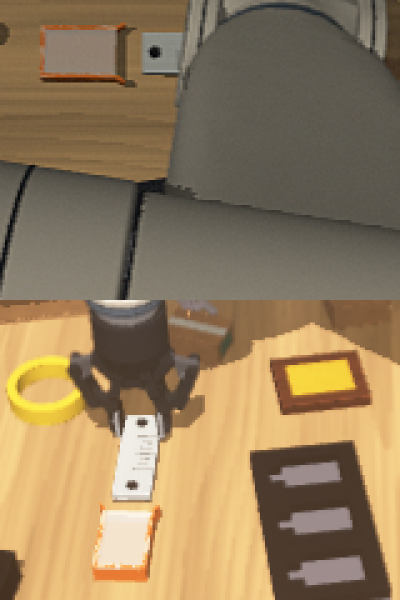

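```bash
python3 - <<'E'
import cv2,numpy as np
t=cv2.imread('pics/top1.png')[145:180,280:350]; s=cv2.imread('pics/side1.png')[200:284,220:276]
a=cv2.resize(t,None,fx=7,fy=7,interpolation=2); b=cv2.resize(s,None,fx=7,fy=7,interpolation=2)
c=np.zeros((600,800-0,3),np.uint8); c[:245,:490]=a; 
b=b[:588,:392]; 
d=np.zeros((600,790,3),np.uint8); d[:588,398:790]=b; d[:245,:395]=a[:,95:490]; cv2.imwrite('pics/pre2.png',d)
E
```

```text
(no output)
```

View pics/pre2.png

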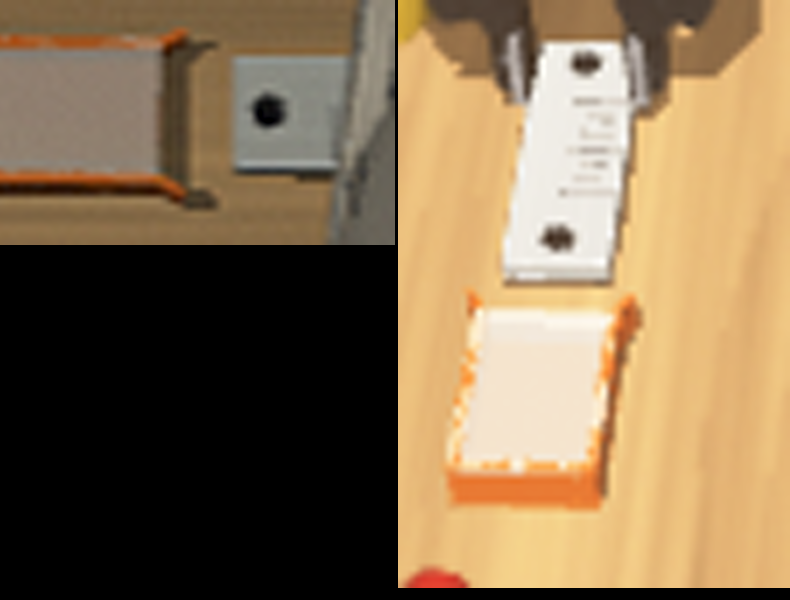

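```bash
python3 - <<'E'
from rb import *
s=telemetry.sense(); p=np.array(s['eef_pos']); 
sy=1.577; d=np.array([np.cos(sy),np.sin(sy),0])
b=np.array([671.04,-85.0,21.9])
fingers.grab(60); lin(b,60)
print(lin(b+40*d,60,c=10)); st('40')
if np.linalg.norm(np.array(telemetry.sense()['eef_pos'])[1]-b[1])>38:
    print(lin(b+86*d,60,c=10)); st('86')
    print(lin(b+99*d,20,c=15)); st('home')
for n in('top','side'): cv2.imwrite(f'pics/{n}2.png',cams.snapshot(n)['pixels'])
E
```

```text
False
40 clk 7.5 tcp [670.8 -45.   21.9] w 37.5 ff 63 F [-0.1  0.4 -1.4]
False
86 clk 8.4 tcp [670.5   0.9  21.9] w 37.8 ff 63 F [ 0.1  0.1 -1.7]
True
home clk 9.1 tcp [670.2  11.4  21.5] w 37.5 ff 63 F [ 1.4 -2.3 -0.1]
```

```bash
python3 - <<'E'
from rb import *
fingers.open_gripper(); st('open')
p=np.array([670.2,11.4,21.5]); lin(p+[0,0,60],150)
lin(p+[0.5,-60,60],200); fingers.grab(20); lin(p+[.5,-60,1.5],150)
print(lin([670.5,-15,23],40,c=10)); st('push')
lin([670.5,-45,23],100); lin([670.5,-60,150],200); fingers.open_gripper()
ctrl.pause(.1)
o=best([450,-250,250],0.3)
go([400,-250,300],o)
st()
for n in('top','side'): cv2.imwrite(f'pics/{n}3.png',cams.snapshot(n)['pixels'])
t=cv2.imread('pics/top3.png')[130:250,255:415]
cv2.imwrite('pics/home.png',cv2.resize(t,None,fx=4,fy=4,interpolation=2))
E
sed -i "s/(h>105)&(h<125)&(s>120)/(h>100)\&(h<130)\&(s>80)/" vis.py; python3 loc.py | grep -E 'jaw|tray|pale'
```

```text
open clk 9.7 tcp [669.4  11.4  20.9] w 85.3 ff 0 F [-0.1  0.6  0.9]
True
push clk 12.7 tcp [670.4 -21.1  23. ] w 0.3 ff 2 F [-0.5 -4.4  3.4]
 clk 16.1 tcp [ 400.6 -249.9  299.8] w 86.1 ff 0 F [ 0.3  0.  -0.6]
jaw (array([4.29228e+02, 2.65358e+02, 1.51000e-01]), np.float64(0.067)) (array([4.30934e+02, 2.63908e+02, 6.30000e-02]), np.float64(0.137)) (array([4.29111e+02, 2.65455e+02, 1.51000e-01]), np.float64(0.109))
jaw (array([5.09678e+02, 3.01578e+02, 1.98000e-01]), np.float64(0.066)) (array([5.11927e+02, 2.99417e+02, 1.06000e-01]), np.float64(0.107)) (array([5.10301e+02, 3.00822e+02, 1.64000e-01]), np.float64(0.095))
tray (array([4.75918e+02, 3.39820e+01, 1.83000e-01]), np.float64(0.008))
```

View pics/home.png

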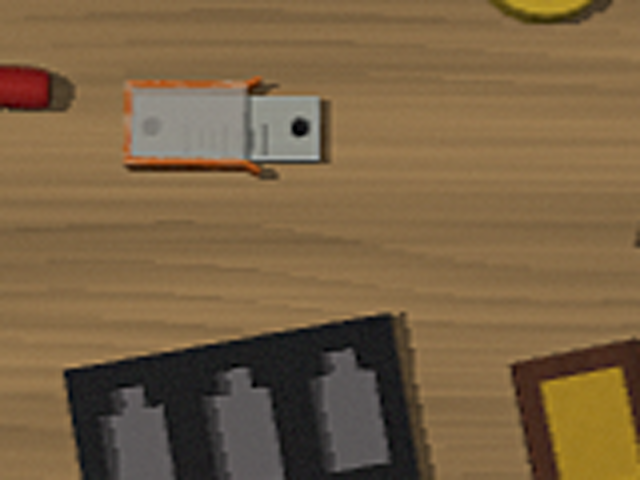

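```bash
cat > jaw.py <<'E'
from rb import *
TR=np.array([476.6,33.8]);TY=.183; dx=np.array([np.cos(TY),np.sin(TY)]); dy=np.array([-dx[1],dx[0]])
def pick(j,yaw,z=28,grip=60):
    o=best([*j,150],yaw); go([*j,150],o); lin([*j,z],120); fingers.grab(grip); s=st('grab')
    lin([*j,110],150); st('lift'); return s['eef_pos'][2]
def near(yaw):
    o=R.from_rotvec(telemetry.sense()['tcp_rot'])
    return rv(min((yaw,yaw+np.pi,yaw-np.pi),key=lambda a:(R.from_rotvec(rv(a)).inv()*o).magnitude()))
def seat(n,zg,off=(0,0)):
    """lower the held jaw into pocket n, searching around the estimate; zg = TCP z when it stood on the bench"""
    c0=TR+(n-2)*66*dy+off[0]*dx+off[1]*dy; o=near(TY); go([*c0,110],o); ctrl.pause(.2)
    if telemetry.sense()['gripper_width']<25: print('LOST'); return False
    lin([*c0,zg+25],120); ctrl.pause(.2)
    for a,b in [(0,0),(1.5,0),(-1.5,0),(0,1.5),(0,-1.5),(1.5,1.5),(-1.5,1.5),(1.5,-1.5),(-1.5,-1.5),(3,0),(-3,0),(0,3),(0,-3)]:
        c=c0+a*dx+b*dy
        lin([*c,zg+22],60); hit=lin([*c,zg+5.5],30,c=7); s=st(f'try {a},{b} {hit}')
        if s['eef_pos'][2]<zg+9: return True
    return False
def release(up=110):
    fingers.open_gripper(); p=np.array(telemetry.sense()['eef_pos']); lin([p[0],p[1],up],120)
E
python3 - <<'E'
from jaw import *
zg=pick([429.6,264.6],.165)
ok=seat(1,zg); print(ok,zg)
E
```

```text
grab clk 19.9 tcp [429.8 264.7  28.6] w 34.9 ff 60 F [ 0.7 -1.9  7.5]
lift clk 20.6 tcp [429.2 264.3 109.5] w 34.4 ff 60 F [ 0.4  0.7 -1.9]
try 0,0 True clk 23.6 tcp [488.3 -31.1  34.7] w 34.3 ff 61 F [-0.3  0.   4.9]
True 28.644489554307054
```

```bash
python3 - <<'E'
from jaw import *
release(); go([400,-250,300],best([400,-250,300],.3)); st()
E
python3 loc.py | grep -E 'jaw|strip'
python3 - <<'E'
from rb import *
t=cams.snapshot('top')['pixels'][150:285,190:370]; s=cams.snapshot('side')['pixels'][200:380,230:380]
cv2.imwrite('pics/j1.png',np.hstack([cv2.resize(t,(480,360),interpolation=2),cv2.resize(s,(300,360),interpolation=2)]))
E
```

```text
clk 27.1 tcp [ 400.  -249.8  299.6] w 85.1 ff 0 F [-1.5  0.2 -0.6]
jaw (array([5.09813e+02, 3.01137e+02, 1.87000e-01]), np.float64(0.069)) (array([5.11836e+02, 2.99322e+02, 1.09000e-01]), np.float64(0.112)) (array([5.10265e+02, 3.00887e+02, 1.64000e-01]), np.float64(0.098))
strip (array([ 6.25032e+02, -2.41468e+02, -3.25000e-01]), np.float64(0.049)) (array([ 6.26610e+02, -2.43107e+02, -3.20000e-01]), np.float64(0.127)) (array([ 6.24974e+02, -2.41728e+02, -3.20000e-01]), np.float64(0.115))
strip (array([ 5.45965e+02, -3.69887e+02, -1.50000e-02]), np.float64(0.103)) (array([ 5.48998e+02, -3.71427e+02, -3.20000e-02]), np.float64(0.14)) (array([ 5.47399e+02, -3.70709e+02, -4.60000e-02]), np.float64(0.146))
strip (array([ 4.42268e+02, -3.10619e+02,  2.78000e-01]), np.float64(0.062)) (array([ 4.44725e+02, -3.12003e+02,  2.59000e-01]), np.float64(0.142)) (array([ 4.42899e+02, -3.11022e+02,  2.81000e-01]), np.float64(0.17))
```

View pics/j1.png

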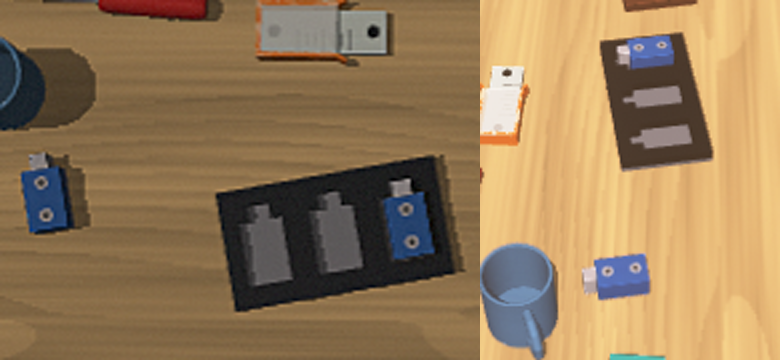

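```bash
python3 - <<'E'
from jaw import *
zg=pick([510.7,300.4],.165)
if telemetry.sense()['gripper_width']>30:
    ok=seat(3,zg); print(ok)
    if ok: release(); go([400,-250,300],best([400,-250,300],.3)); st()
E
python3 loc.py | grep -E 'jaw|strip'
python3 - <<'E'
import sys; sys.path.insert(0,'.')
from vis import *
S0=snap(); T,D=S0["top"],S0["side"]
for s,r in((T,(262,195,115,85)),(D,(280,210,75,80))):
    for b in blobs(s,'blue',r): 
        p0=[*unproj(s,b[2],22),.183]
        print(fit(box(-28,28,-18,18,6,34),[(s,b)],p0))
cv2.imwrite('pics/j2.png',np.hstack([cv2.resize(T["pixels"][150:285,190:370],(480,360),interpolation=2),cv2.resize(D["pixels"][200:380,230:380],(300,360),interpolation=2)]))
E
```

```text
grab clk 31.1 tcp [511.1 300.6  28.7] w 34.7 ff 61 F [-0.4 -0.7  5.2]
lift clk 31.8 tcp [510.2 300.1 109.4] w 34.3 ff 60 F [ 0.5 -0.4 -1.9]
try 0,0 True clk 34.4 tcp [464.3  98.6  34.7] w 34.6 ff 61 F [-0.2  0.1  7.3]
True
 clk 37.7 tcp [ 400.  -249.7  299.5] w 85.5 ff 0 F [-0.3 -0.4  0.9]
strip (array([ 6.24571e+02, -2.41251e+02, -3.26000e-01]), np.float64(0.047)) (array([ 6.25850e+02, -2.42521e+02, -3.20000e-01]), np.float64(0.126)) (array([ 6.25007e+02, -2.41665e+02, -3.24000e-01]), np.float64(0.113))
strip (array([ 5.46735e+02, -3.69900e+02, -1.40000e-02]), np.float64(0.105)) (array([ 5.48328e+02, -3.71867e+02, -5.30000e-02]), np.float64(0.152)) (array([ 5.47468e+02, -3.70659e+02, -5.40000e-02]), np.float64(0.151))
strip (array([ 4.42350e+02, -3.10875e+02,  2.86000e-01]), np.float64(0.062)) (array([ 4.45028e+02, -3.12230e+02,  2.75000e-01]), np.float64(0.147)) (array([ 4.42843e+02, -3.11017e+02,  2.80000e-01]), np.float64(0.17))
(array([4.63084e+02, 9.89210e+01, 1.89000e-01]), np.float64(0.066))
(array([ 4.88013e+02, -3.18700e+01,  1.90000e-01]), np.float64(0.048))
(array([4.64943e+02, 9.14410e+01, 1.36000e-01]), np.float64(0.159))
(array([ 4.89121e+02, -4.00090e+01,  9.60000e-02]), np.float64(0.197))
```

View pics/j2.png

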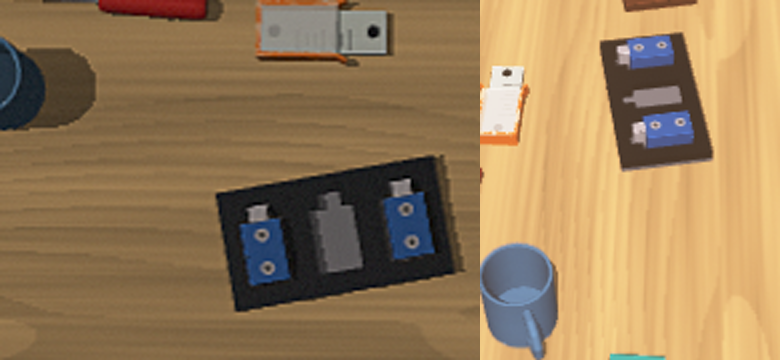

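```bash
cat > cart.py <<'E'
from jaw import *
ST=np.array([483.9,-178.8]); SY=.203
def stack(c,yaw,k,z=24):
    zg=pick(c,yaw,z,70); o=near(SY); H=zg+14+32*k
    lin([*c,H+45],150); go([*ST,H+45],o); ctrl.pause(.2); s=st('over')
    if s['gripper_width']<40: print('LOST'); return False
    lin([*ST,H+8],100); ctrl.pause(.2); hit=lin([*ST,H-2],25,c=5); s=st('down %s want %.1f'%(hit,H))
    if not hit or abs(s['eef_pos'][2]-H)>2.5: print('CHECK'); return False
    release(H+60); return True
E
python3 - <<'E'
from cart import *
ok=stack([443.4,-311.5],.28,0); print(ok)
if ok: print(stack([547.4,-370.7],-.02,1))
E
```

```text
grab clk 40.2 tcp [ 443.7 -311.8   24.8] w 48.4 ff 73 F [-1.   1.1  7.1]
lift clk 41.0 tcp [ 442.9 -311.2  109.5] w 48.3 ff 72 F [ 0.8  0.7 -1.8]
over clk 42.1 tcp [ 483.9 -179.8   84. ] w 48.4 ff 72 F [ 0.2 -0.  -1.6]
down True want 38.8 clk 43.2 tcp [ 484.2 -178.8   38.6] w 48.2 ff 73 F [-0.8  1.   6.3]
True
grab clk 46.8 tcp [ 548.  -371.2   25.1] w 48.5 ff 74 F [-0.2 -0.2  6.3]
lift clk 47.5 tcp [ 546.8 -370.3  109.3] w 48.4 ff 73 F [-0.  -0.1 -2.3]
over clk 48.8 tcp [ 484.8 -180.1  116.1] w 48.5 ff 73 F [-0.1 -0.9 -1.7]
down True want 71.1 clk 49.9 tcp [ 484.1 -178.9   70.8] w 48.3 ff 74 F [-1.1 -0.2  6.6]
True
```

```bash
python3 - <<'E'
from cart import *
ok=stack([625.4,-242.1],-.322,2,25); print(ok)
if ok:
    go([400,-420,300],best([400,-420,300],.3)); st()
    T,D=cams.snapshot('top')['pixels'],cams.snapshot('side')['pixels']
    cv2.imwrite('pics/e.png',np.hstack([cv2.resize(T[140:290,260:460],(480,360),interpolation=2),cv2.resize(D[110:310,225:375],(300,400),interpolation=2)[:360]]))
E
```

```text
grab clk 53.3 tcp [ 626.  -242.4   26. ] w 48.0 ff 74 F [-0.8  0.3  6.5]
lift clk 54.0 tcp [ 624.8 -241.8  109.3] w 48.9 ff 73 F [ 0.6 -0.2 -1.1]
over clk 55.3 tcp [ 485.  -179.3  148.8] w 48.2 ff 73 F [-0.1 -0.6 -1.6]
down True want 104.0 clk 56.4 tcp [ 484.1 -178.9  103.8] w 48.5 ff 74 F [-1.2  0.7  6.7]
True
 clk 58.6 tcp [ 400.  -418.9  298.8] w 85.3 ff 0 F [ 0.2 -0.1 -0.6]
```

View pics/e.png

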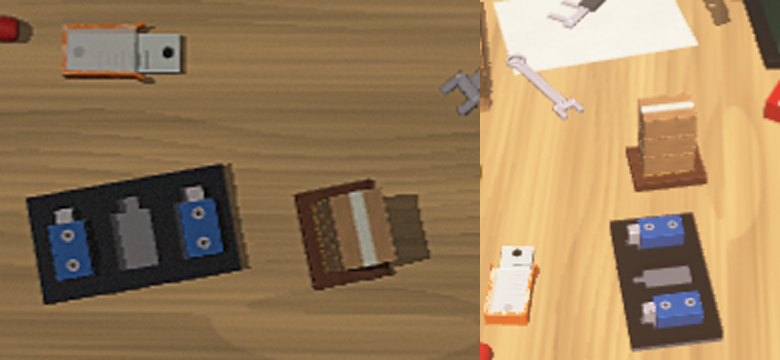

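```bash
python3 - <<'E'
from vis import *
from rig import ctrl
S0=snap();ok=False
for n,r in(('top',(385,205,60,60)),('side',(295,150,60,30))):
    for b in blobs(S0[n],'pale',r,20):
        q=fit(box(-35,35,-6,6,110,110),[(S0[n],b)],[*unproj(S0[n],b[2],110),.2]); print(n,q)
        ok|=np.hypot(*(q[0][:2]-[483.9,-178.8]))<5
if ok: print(ctrl.hand_in())
E
```

```text
top (array([ 4.82421e+02, -1.79042e+02,  2.07000e-01]), np.float64(0.043))
side (array([ 4.84592e+02, -1.80668e+02,  2.00000e-01]), np.float64(0.136))
the job is handed in; nothing more can be done
None
```

I handed the job in at about 59 s on the robot's clock; no verdict came back, but in the last pictures the gauge plate was home in the sleeve, both jaw blocks present were seated in the two outer pockets, all three cartons stood in a square column on the yellow rectangle (top one within 2 mm of its centre), and the arm never went near the mug after the jaw blocks were picked, when it was still standing.

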